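# Key-test the sounder box: cover off, key in past the sticky pins, hold it turned

### The job

Lift the loose cover off the four pins of the grey sounder test box and lay it flat, handle up, on the black bench mat. Then take the key with the plain rectangular head from the wooden key block, put it into the keyhole the cover hid, wiggle it past the sticky pins (do not force it) until its shoulder sits on the keyhole's face, and turn it a quarter turn clockwise. The test switch springs back, so finish still gripping the key and holding it turned; leave the other two keys and the rest of the bench as they are.

Things in the scene. Friction and masses are not known exactly. Their poses are not given: they have to be found in the camera images.
- test_box: Grey metal box on its back, fixed, 150 (x) x 110 (y) mm, deck 60 mm high; origin at the centre of its underside, z up. Four steel pins, 6 mm thick, stand on the deck at x = +-60, y = +-40 mm, up to 84 mm above the bench. Near its +x end a low terminal block (70 mm high); two black glands stick out of its +x wall. Keyhole in the middle of the deck.
- cover: Loose grey lid of the box, 150 (x) x 110 (y) mm, 17 mm high without its handle, 0.15 to 0.31 kg. Origin at the centre of its lower edge, at first on the deck, 60 mm up; axes as the box's. Four 10 mm holes sit loosely over the pins, whose tips stand 7 mm out of it: lift straight up 30 mm to clear them.
- handle (a point): Middle of the cover's handle, 37 mm above the cover's origin: a black bar 66 mm long along the cover's x, 12 mm wide in y, 12 mm high, with a 14 mm gap below it (plate 20 mm below this point). Pinch it across y, TCP about 3 mm above this point.
- mat: Black rubber bench mat, 210 (x) x 170 (y) mm, 3 mm thick, fixed; origin at the centre of its underside. The cover goes here, about in the middle.
- key_block: Wooden block with three slots in a row along its x at -50, 0 and +50 mm, fixed, 160 (x) x 46 (y) x 46 mm high; origin at the centre of its underside. Three keys stand in it with heads up, in any order.
- panel_key: The key to use, 50 g; z up, width along x, thickness along y. Origin under the middle of its shoulder (plate 30 x 14 x 4 mm), at first on the block, 46 mm up. Below it a round neck, 6 mm thick, 9 mm long; then a flat blade 16 mm wide, 5 mm thick, 27 mm long, its last 4 mm tapering to a blunt point 6 x 2 mm. Stands in its slot with 1.5 mm play; fits the keyhole either way round.
- key_head (a point): Grip point of that key, 26 mm above its origin, 62 mm above the key's point. Its head is a plain rectangular black slab, 36 mm wide (x), 12 mm thick (y), from 4 to 38 mm above the key's origin, with a small round hole; grip it across its thickness.
- disc_key: Another key, with a round black disc of 36 mm as its head; stands in the block, not used. Origin under its shoulder, 46 mm up.
- tee_key: Another key, with a steel T bar 44 mm long as its head; stands in the block, not used. Origin under its shoulder, 46 mm up.
- keyhole (a point): Centre of the keyhole on its round steel face (42 mm), 65 mm above the bench, axes as test_box: a slot 19 mm along x, 8 mm along y. The key goes straight down, width along x. The face is 5 mm thick and does not turn: the key turns only when its shoulder is within 4 mm of the face (then only its neck is in the slot), and is trapped while turned.
- barrel (a point): A point 20 mm below the keyhole, in the barrel's 7 mm wide keyway. Two pairs of sticky brass pins stick 4.5 mm into the keyway from both narrow ends; the key meets them with its origin about 22 and 15 mm above the face. A straight push jams (40 N and more); under a light push (10 N), rocking the key 2 to 3 mm either way along its width, a few times, slides them back for good.
- switch (a joint): Turn of the key switch, rad: 0 at rest, grows as the key turns clockwise seen from above, stop at 1.5. A spring turns it back (0.06 N m at rest, 0.15 N m at the stop). The key has about 0.13 rad of play in it.
- spool: Bystander: black solder reel, 54 mm across, 32 mm high; origin at the centre of its underside.
- sounder: Bystander: strobe sounder with a red dome on a white base, 89x142x56 mm; origin at the centre of its underside.
- nippers: Bystander: red-handled flush cutters, 64x130x12 mm; origin at the centre of its underside.
- multimeter: Bystander: hand multimeter, 146x68x41 mm; origin at the centre of its underside.
- terminals: Bystander: strip of green terminals, 14x62x25 mm; origin at the centre of its underside.
- driver: Bystander: cross-head screwdriver, 24x169x22 mm; origin at the centre of its underside.
Things that resemble listed ones, but are neither listed nor needed, are in the scene too. Leave any red or yellow look-alike of the disc_key alone.

How it is judged:
By the outcome, as a careful person would: the job done as asked, in the order asked, and still so for the second after the job is handed in, while the arm keeps its last pose, push and grip.
It also fails if it takes over 61 s, if anything falls off the work surface, if the arm or the gripper's body presses on something with over 40 N, if the wrist force passes 120 N, or if a joint passes its speed limit or range.

### The arm

A 6-joint arm with a two-finger parallel gripper is mounted at the origin on a cart in front of the work surface, level with it; the furniture and walls round the work are solid. World frame = base frame: x ahead of the robot, y to its left, z up, the work surface at z = 0. Lengths are in m, angles in rad, forces in N, time in s.
With the tool pointing down it reaches from about 0.425 to 0.95 m from the base axis. Payload 3.5 kg.
Tool frame: the origin (TCP) lies between the finger pads, 19 mm behind the fingertips; this is the grasp point; z points along the fingers, y is the line along which they close (so a half turn about z gives the same grasp; the last joint's range is limited). The gripper opens to 85 mm and grips with 20 to 120 N. Pads are 22 mm wide; open, the fingers measure 114 mm over their backs; the gripper's body (76 mm by 85 mm) begins 54 mm behind the grasp point. The pads swing forward as they close: fully open they stand 13 mm farther back than shut.
Start: joints at [-1.451, 0.286, 1.577, -0, 1.279, -0.15], TCP at [0.18, -0.651, 0.25] pointing down, gripper open.
Joint ranges: [-2.77, 2.77], [-0.9, 2.22], [0.21, 2.48], [-1.53, 4.67], [0.24, 2.81], [-2.84, 2.84]. Speed limits (rad/s): [2.79, 2.79, 3.14, 3.14, 3.14, 3.14].

### API

Orientations are given as a unit quaternion [x, y, z, w].
In Python, from plant import ctrl gives the robot as it stands. The module is installed in compiled form; this text tells all that it offers.
- The arm moves only by the tool send_rows, never from a script. Its argument "rows" is text: rows parted by semicolons, each of 7 numbers parted by spaces: the turn, a rotation vector about the tool's x, y, z in degrees, then the shift along the tool's x, y, z in mm, then the opening, from -1 (shut) to 1 (fully open). A call has 1 to 8 rows; each row is the pose to reach, as a shift and turn from the pose commanded when the call began, along the tool's axes at that moment; what a row does not reach only later rows make up. A row lasts 1/8 s, in which the tool goes at most 62.5 mm and 10.7 degrees, less where a joint would pass 70% of its speed; a pose out of reach is approached as far as the arm can. A call with a gripper value outside its range is refused whole. The fingers move at their own pace and stop on an object; "grip_force" is the grip in N (left out, the last holds). Time passes only in rows, so rows that repeat a pose let the fingers close. It gives the time, the measured TCP pose, the force, the opening and the grip force at its end, in the units of the state.
- ctrl.get_state(): the state, without advancing time (a new reading comes with each control period).
- ctrl.read_camera(name): name is "scene" or "side" or "wrist"; returns a dict with "color" (400x640x3 uint8, red, green, blue), "fx", "fy", "cx", "cy" (pixels), "extrinsics" (4x4, takes a point from world to camera coordinates). Camera axes: x right, y down, z forward; pixel columns grow to the right and rows downward; lengths in m; the calibration is good to about 2 mm. A picture is of the moment at which its call begins. There is no depth.
- ctrl.sign_off(): hands the job in; it is judged then, once.
Trained networks look in a picture, given as the dict that the camera call returned (one of the last four; its "shot" number tells which), for a name from the list of things; names that differ only in an ending like _2 or _b are one class to them, and where a whole thing is asked for, a point or a joint stands for the part that bears it (a point fixed in the world has none). Each returns a list of dicts, best first, with "p" (0 to 1); they miss things now and then, are a little off and sometimes report something else, mostly with a low value. They report only what shows in the picture. A call takes as long as a camera call. They do not tell look-alikes from the thing itself.
- ctrl.look_for(picture, target): "position" ([x, y, z] in m, in the coordinates of the camera as it stood for that picture, good to about 4 mm: the middle of the surface that is visible of it).
The state is a dict: "time": time; "qpos": joint angles; "dq": joint speeds; "joint_efforts": joint torques, N m; "eef_pos": TCP position; "tcp_rot": TCP orientation; "contact_force": force on the tool from outside, world axes, zero at the start; "wrist_torque": the same for the moment, N m; "opening": opening from 0.0 (shut) to 1.0 (fully open); "finger_force": force on a finger pad.
Only numpy, scipy, OpenCV 4.12 (cv2) and the standard library are available. Lean on these libraries where they do the work, as an engineer would, in place of code of your own. Each camera call takes 0.05 s, during which the arm holds its last target. There are 200 camera calls.

## Working session

There is one attempt and no reset: what is moved stays moved. The work goes in short steps, Python scripts to look and compute and a tool call to move; the robot and the scene stay as the last step left them, time stands still between calls to the robot, and variables do not carry over. Pictures are saved under pics/ and viewed, at most 10 in all, crops included, and the job is handed in when it is done.

Besides the shell and the picture viewer there is one more tool, called as name(argument=value, ...) on one line, values as JSON. send_rows: Moves the arm, as the interface text tells. Its arguments: {"type":"object","properties":{"rows":{"type":"string"},"grip_force":{"type":"number"}},"required":["rows"]}

```bash
mkdir -p pics
cat > h.py <<'E'
import numpy as np, cv2
from plant import ctrl
from scipy.spatial.transform import Rotation as R
def look(pic,t,n=3,pmin=0.15):
    T=np.linalg.inv(pic["extrinsics"]); out=[]
    for d in ctrl.look_for(pic,t)[:n]:
        if d["p"]<pmin: continue
        p=np.array(d["position"]); w=T[:3,:3]@p+T[:3,3]
        out.append((round(d["p"],2),w.round(4).tolist(),[int(pic["fx"]*p[0]/p[2]+pic["cx"]),int(pic["fy"]*p[1]/p[2]+pic["cy"])]))
    return out
def ray(pic,u,v,z):
    T=np.linalg.inv(pic["extrinsics"]); d=T[:3,:3]@np.array([(u-pic["cx"])/pic["fx"],(v-pic["cy"])/pic["fy"],1]); o=T[:3,3]
    return o+d*(z-o[2])/d[2]
def proj(pic,w):
    E=pic["extrinsics"]; p=E[:3,:3]@np.array(w)+E[:3,3]
    return np.array([pic["fx"]*p[0]/p[2]+pic["cx"],pic["fy"]*p[1]/p[2]+pic["cy"]])
def save(pic,name,crop=None,s=1):
    c=cv2.cvtColor(pic["color"],cv2.COLOR_RGB2BGR)
    if crop: x0,y0,x1,y1=crop; c=c[y0:y1,x0:x1]
    if s!=1: c=cv2.resize(c,None,fx=s,fy=s,interpolation=cv2.INTER_CUBIC)
    cv2.imwrite("pics/"+name+".png",c)
def togo(p,yaw=None):
    "shift in tool axes (mm) to world p; turn to put tool y along world yaw (deg)"
    s=ctrl.get_state(); r=R.from_quat(s["tcp_rot"]); M=r.as_matrix()
    return (M.T@(np.array(p)-s["eef_pos"])*1000).round(1), M.round(3).tolist()
E
python3 - <<'E'
from h import *
for c in ["scene","side"]:
    p=ctrl.read_camera(c); save(p,c+"0")
    print(c)
    for t in ["cover","handle","test_box","mat","key_block","panel_key","key_head","disc_key","tee_key"]: print(t,look(p,t))
s=ctrl.get_state(); print(s["eef_pos"],R.from_quat(s["tcp_rot"]).as_matrix().round(3).tolist(),s["time"],s["contact_force"])
E
```

```text
scene
cover [(0.59, [0.5648, 0.1595, 0.0745], [239, 247]), (0.48, [0.4976, -0.1071, 0.0716], [321, 225])]
handle [(0.56, [0.5703, 0.1568, 0.0766], [239, 245]), (0.43, [0.5986, -0.1174, 0.0714], [306, 208])]
test_box [(0.72, [0.5106, 0.1763, 0.0303], [244, 269])]
mat [(0.71, [0.4248, -0.4142, -0.0024], [401, 218]), (0.68, [0.5034, 0.1742, 0.0281], [246, 271])]
key_block [(0.59, [0.5297, -0.1012, 0.0385], [313, 228])]
panel_key [(0.53, [0.5982, -0.1181, 0.0724], [306, 208]), (0.28, [0.5277, -0.103, 0.0364], [314, 229])]
key_head [(0.59, [0.5088, 0.175, 0.0326], [245, 269]), (0.54, [0.5974, -0.1201, 0.0696], [306, 209]), (0.54, [0.5277, -0.1023, 0.0375], [314, 229])]
disc_key [(0.45, [0.4973, -0.104, 0.0704], [320, 226])]
tee_key []
side
cover [(0.63, [0.5734, 0.1636, 0.0776], [295, 291])]
handle [(0.74, [0.5809, 0.1653, 0.0741], [291, 293])]
test_box [(0.58, [0.5687, 0.206, 0.0333], [294, 320])]
mat [(0.58, [0.5015, -0.3711, 0.0029], [353, 177])]
key_block [(0.68, [0.5557, -0.0997, 0.0403], [323, 224])]
panel_key [(0.59, [0.6081, -0.1149, 0.0707], [304, 210])]
key_head [(0.7, [0.6039, -0.1143, 0.075], [306, 209])]
disc_key [(0.71, [0.5067, -0.1083, 0.0711], [341, 215]), (0.59, [0.5296, -0.0282, 0.0592], [328, 238]), (0.54, [0.5156, -0.2053, 0.0552], [342, 197])]
tee_key [(0.46, [0.5508, -0.1151, 0.0754], [325, 211])]
[ 0.17991405 -0.65056237  0.25003294] [[0.964, 0.267, -0.0], [0.267, -0.964, -0.0], [-0.0, 0.0, -1.0]] 1.0 [ 0.09768747 -0.14625662  0.29495299]
```

View pics/scene0.png

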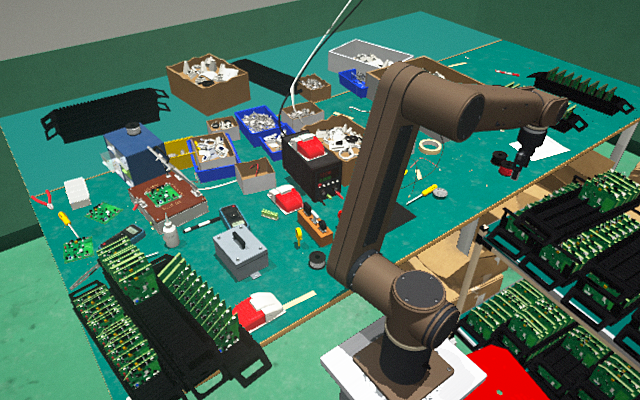

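View pics/side0.png

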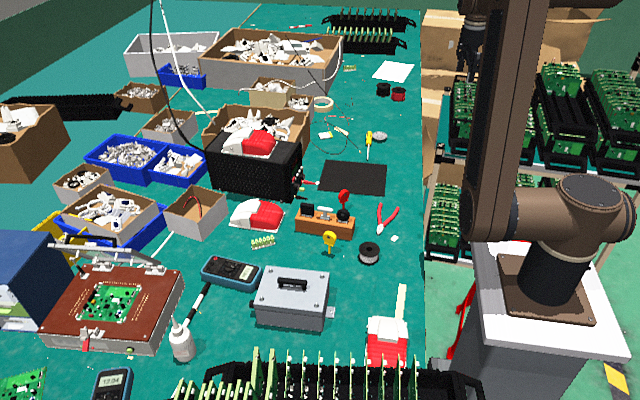

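Run:
```python
from h import *
p=ctrl.read_camera("side"); save(p,"sidec",(240,170,400,340),3.5)
```

```text
(no output)
```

View pics/sidec.png

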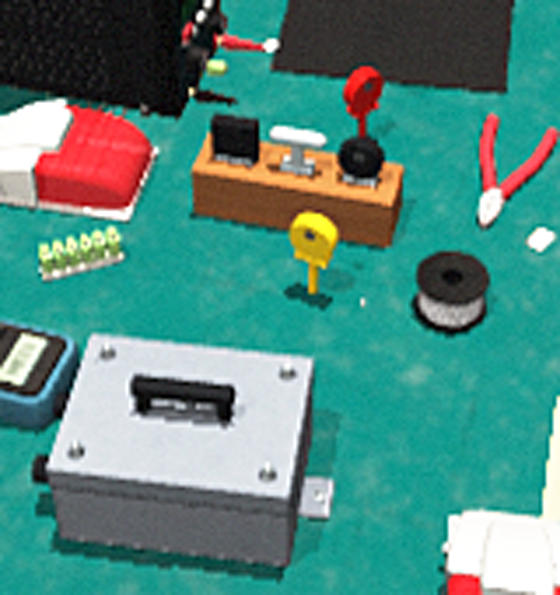

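Run:
```python
from h import *
p=ctrl.read_camera("side")
def f(l,z): 
    a=[ray(p,240+x/3.5,170+y/3.5,z) for x,y in l]; print(np.round(a,4).tolist(),np.mean(a,0).round(4)); return a
a=f([(107,353),(76,451),(288,372),(267,473)],.084)
d=(a[0]+a[1]-a[2]-a[3]); print("box yaw",np.degrees(np.arctan2(d[1],d[0])),np.linalg.norm(d)/2)
b=f([(208,135),(192,172),(404,168),(392,205)],.046)
d=(b[0]+b[1]-b[2]-b[3]); print("block yaw",np.degrees(np.arctan2(d[1],d[0])),np.linalg.norm(d)/2)
f([(183,395)],.097); f([(236,137)],.072)
w=ctrl.read_camera("wrist")
s=ctrl.get_state(); M=R.from_quat(s["tcp_rot"]).as_matrix(); T=np.linalg.inv(w["extrinsics"])
print("cam in tool",(M.T@(T[:3,3]-s["eef_pos"])).round(4),(M.T@T[:3,:3]).round(3).tolist(),w["fx"],w["cx"],w["cy"])
print(togo([0.575,0.163,0.3]))
```

```text
[[0.6404, 0.1186, 0.084], [0.639, 0.1978, 0.084], [0.5209, 0.1158, 0.084], [0.5203, 0.1954, 0.084]] [0.5802 0.1569 0.084 ]
box yaw 1.2644734252745737 0.11913931938630737
[[0.6308, -0.1474, 0.046], [0.634, -0.1023, 0.046], [0.4711, -0.1328, 0.046], [0.4756, -0.0897, 0.046]] [ 0.5529 -0.118   0.046 ]
block yaw -4.9020679595712044 0.15960406921984713
[[0.5807, 0.1551, 0.097]] [0.5807 0.1551 0.097 ]
[[0.6015, -0.1193, 0.072]] [ 0.6015 -0.1193  0.072 ]
cam in tool [ 0.0791 -0.0002 -0.1232] [[0.0, -0.95, -0.313], [1.0, 0.0, 0.0], [-0.0, -0.313, 0.95]] 355.9585708803612 315.30024520988167 196.73699056112935
(array([ 597.6, -678.8,  -50. ]), [[0.964, 0.267, 0.0], [0.267, -0.964, -0.0], [-0.0, 0.0, -1.0]])
```

Candidates (side image): rectangular black head (307,210) — chosen; T bar (325,210); black disc (343,215); loose red disc key (344,197); loose yellow disc key (329,240). The crop shows the box glands at its far (+x) end, pins near (271,271), (322,276), (262,299) and (316,305).

send_rows(rows="0 0 -85 300 -340 -20 1;0 0 -85 300 -340 -20 1;0 0 -85 300 -340 -20 1;0 0 -85 300 -340 -20 1;0 0 -85 300 -340 -20 1;0 0 -85 300 -340 -20 1;0 0 -85 300 -340 -20 1;0 0 -85 300 -340 -20 1")

```text
time: 2.15
eef_pos: [0.3795, -0.24, 0.2706]
tcp_rot: [0.636, 0.772, 0.0, 0.001]
contact_force: [-0.2, 0.1, -0.1]
opening: 1.002
finger_force: 0.0
```

Run:
```python
from h import *
print(togo([0.5805,0.156,0.25])); s=ctrl.get_state(); print(s["time"],s["eef_pos"],s["qpos"])
```

```text
(array([350.3, 273. ,  20.6]), [[-0.191, 0.982, 0.001], [0.982, 0.191, -0.0], [-0.001, 0.001, -1.0]])
2.15 [ 0.37947405 -0.24002046  0.27058431] [-7.90918547e-01 -2.51936280e-01  2.08463992e+00  5.62572474e-04
  1.30764935e+00 -9.83461145e-01]
```

send_rows(rows="0 0 -80.5 350 273 40 0.2;0 0 -80.5 350 273 40 0.2;0 0 -80.5 350 273 40 0.2;0 0 -80.5 350 273 40 0.2;0 0 -80.5 350 273 40 0.2;0 0 -80.5 350 273 40 0.2;0 0 -80.5 350 273 40 0.2;0 0 -80.5 350 273 40 0.2")

```text
time: 3.15
eef_pos: [0.584, 0.1543, 0.2291]
tcp_rot: [-0.012, 1.0, 0.0, -0.0]
contact_force: [0.4, -0.2, 0.1]
opening: 0.596
finger_force: 0.0
```

Run:
```python
from h import *
w=ctrl.read_camera("wrist"); save(w,"wrist1")
for t in ["cover","handle"]: print(t,look(w,t))
for x in [-.06,.06]:
  for y in [-.04,.04]: print(x,y,proj(w,[.5805+x-y*.022,.156+y+x*.022,.084]).round())
print(togo([0.5805,0.156,0.1])); s=ctrl.get_state(); print(s["time"],s["eef_pos"],s["qpos"])
```

```text
cover [(0.77, [0.5703, 0.1521, 0.0785], [313, 170]), (0.73, [0.5024, 0.1507, 0.0036], [313, 79])]
handle [(0.65, [0.5643, 0.1491, 0.0754], [309, 161])]
-0.06 -0.04 [263. 106.]
-0.06 0.04 [373. 106.]
0.06 -0.04 [270. 253.]
0.06 0.04 [365. 254.]
(array([  2.7,   4.7, 129.8]), [[-1.0, -0.016, -0.001], [-0.016, 1.0, -0.0], [0.001, -0.0, -1.0]])
3.3 [0.58332876 0.15133268 0.22975492] [ 8.56831610e-02  1.46317999e-01  1.77929045e+00 -1.97959264e-04
  1.21655449e+00 -1.50143899e+00]
```

View pics/wrist1.png

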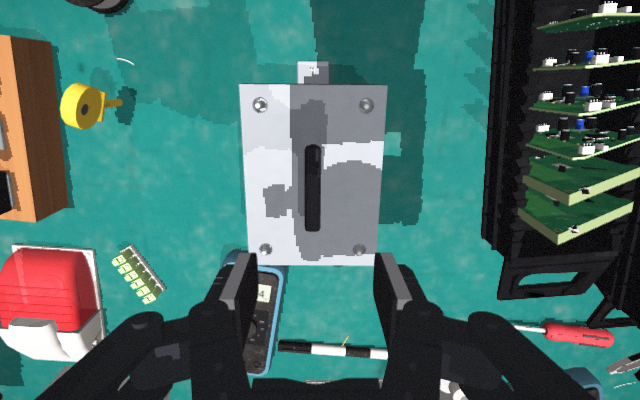

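Wrist view: the cover is below the gripper, its pins at (261,105), (366,105), (265,250), (360,249), handle from (313,146) to (313,231). The arm was still settling, so I look again before going down.

Run:
```python
from h import *
w=ctrl.read_camera("wrist"); save(w,"wrist2",(220,80,400,280),3)
print(togo([0.5805,0.156,0.1])); s=ctrl.get_state(); print(s["time"],s["eef_pos"])
for x in [-.06,.06]:
  for y in [-.04,.04]: print(x,y,((proj(w,[.5805+x-y*.022,.156+y+x*.022,.084])-[220,80])*3).round())
np.save("w2.npy",w,allow_pickle=True)
```

```text
(array([  2.6,   5.4, 130. ]), [[-1.0, -0.015, -0.0], [-0.015, 1.0, -0.0], [0.0, -0.0, -1.0]])
3.35 [0.58324127 0.15065193 0.2299741 ]
-0.06 -0.04 [141.  81.]
-0.06 0.04 [468.  80.]
0.06 -0.04 [162. 522.]
0.06 0.04 [448. 521.]
```

View pics/wrist2.png

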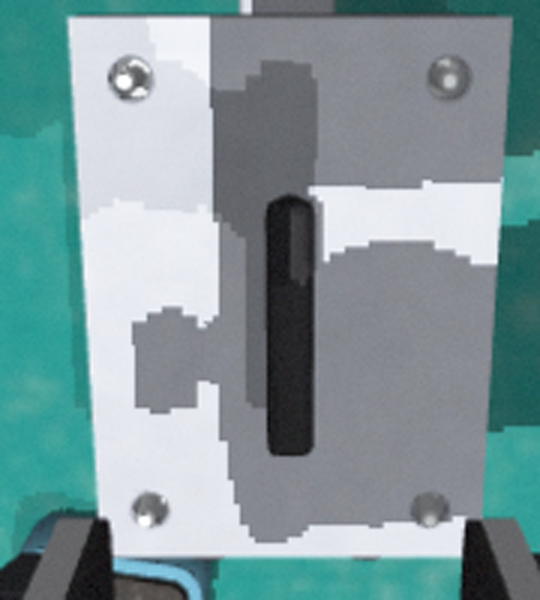

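Run:
```python
from h import *
w=np.load("w2.npy",allow_pickle=True).item()
for z in (.078,.084):
    a=[ray(w,220+x/3,80+y/3,z) for x,y in [(130,78),(449,77),(150,510),(430,509)]]
    d=a[2]+a[3]-a[0]-a[1]; e=a[1]+a[3]-a[0]-a[2]
    print(np.mean(a,0).round(4),np.linalg.norm(d)/2,np.linalg.norm(e)/2,np.degrees(np.arctan2(d[1],d[0])),np.degrees(np.arctan2(-e[0],e[1])))
print(ray(w,220+290/3,80+330/3,.103), ray(w,220+290/3,80+198/3,.103), ray(w,220+290/3,80+455/3,.103))
```

```text
[0.58   0.1521 0.078 ] 0.11957031374129337 0.07979839061056532 1.0758719303828346 1.1556854844325286
[0.5783 0.1521 0.084 ] 0.11696203989294521 0.07805769052492248 1.0758719303828388 1.1556854844324584
[0.57863507 0.15209464 0.103     ] [0.54613558 0.15151809 0.103     ] [0.61192167 0.15268514 0.103     ]
```

send_rows(rows="0 0 0 3 3 50 0;0 0 0 3 3 105 0;0 0 0 3 3 125 0;0 0 0 3 3 130 0;0 0 0 3 3 130 -0.8;0 0 0 3 3 130 -1;0 0 0 3 3 130 -1;0 0 0 3 3 130 -1", grip_force=60)

```text
time: 4.35
eef_pos: [0.5823, 0.1534, 0.1028]
tcp_rot: [-0.009, 1.0, -0.0, 0.002]
contact_force: [-0.7, -3.1, 6.5]
opening: 0.121
finger_force: 61.4
```

send_rows(rows="0 0 0 0 0 -5 -1;0 0 0 0 0 -15 -1;0 0 0 0 0 -30 -1;0 0 0 0 0 -45 -1;0 0 0 0 0 -80 -1;0 0 0 0 0 -120 -1;0 0 0 0 0 -120 -1")

```text
time: 5.22
eef_pos: [0.5827, 0.1544, 0.2259]
tcp_rot: [-0.009, 1.0, 0.001, 0.005]
contact_force: [0.1, -0.3, -1.9]
opening: 0.123
finger_force: 60.4
```

Run:
```python
from h import *
s=ctrl.get_state(); print(s["time"],s["eef_pos"],s["contact_force"],s["qpos"])
p=ctrl.read_camera("side"); print("mat",look(p,"mat"),"cover",look(p,"cover"))
g=p["color"].astype(int); m=((g.max(2)<62)).astype(np.uint8); m[:150]=0;m[205:]=0;m[:,:300]=0;m[:,400:]=0
n,l,st,c=cv2.connectedComponentsWithStats(m); i=1+np.argmax(st[1:,4]); print(st[i])
cn=max(cv2.findContours((l==i).astype(np.uint8),0,2)[0],key=cv2.contourArea); q=cv2.approxPolyDP(cv2.convexHull(cn),4,True)[:,0]; 
for u,v in q: print(u,v,ray(p,u,v,.003).round(4))
save(p,"side2",(220,130,420,280),4)
```

```text
5.225 [0.58274141 0.15443908 0.22587606] [ 0.10626567 -0.32522317 -1.92708558] [ 9.07167068e-02  1.44964553e-01  1.78816478e+00  5.22043916e-04
  1.19842656e+00 -1.49735286e+00]
mat [(0.97, [0.496, -0.363, 0.0065], [354, 178])] cover [(0.68, [0.5683, 0.1763, 0.2023], [293, 257])]
[ 319  162   68   34 1215]
386 168 [ 0.4008 -0.4424  0.003 ]
384 195 [ 0.3992 -0.2986  0.003 ]
319 189 [ 0.6016 -0.2968  0.003 ]
322 168 [ 0.6112 -0.4093  0.003 ]
343 162 [ 0.5466 -0.4548  0.003 ]
```

View pics/side2.png

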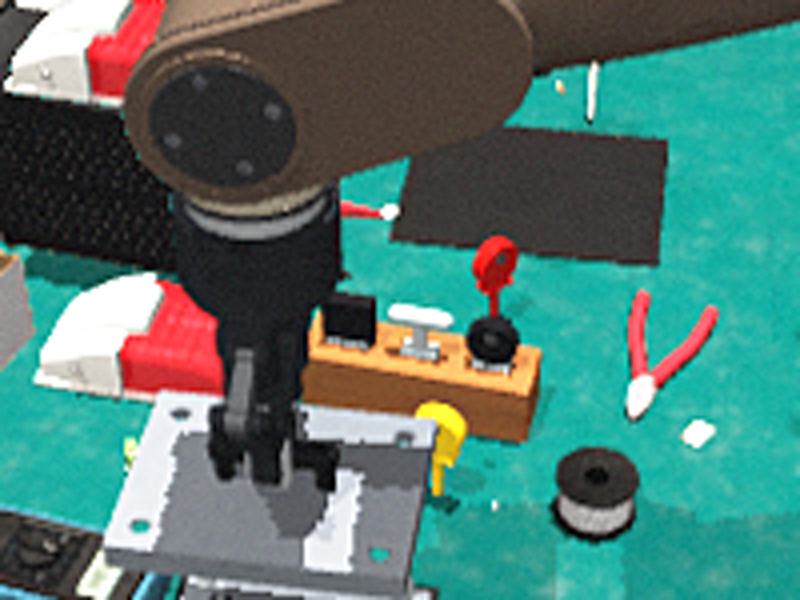

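send_rows(rows="0 0 0 5 -30 -10 -1;0 0 0 15 -80 -10 -1;0 0 0 25 -135 -10 -1;0 0 0 35 -190 -10 -1;0 0 0 45 -245 -10 -1;0 0 0 55 -300 -10 -1;0 0 0 65 -360 -10 -1;0 0 0 70 -410 -10 -1")

```text
time: 6.38
eef_pos: [0.5156, -0.2587, 0.2275]
tcp_rot: [-0.008, 1.0, 0.001, -0.002]
contact_force: [0.0, -0.5, -2.2]
opening: 0.128
finger_force: 60.3
```

send_rows(rows="0 0 0 9 -50 0 -1;0 0 0 15 -95 0 -1;0 0 0 18 -120 0 -1;0 0 0 18 -124 10 -1;0 0 0 18 -124 30 -1;0 0 0 18 -124 60 -1;0 0 0 18 -124 100 -1;0 0 0 18 -124 130 -1")

```text
time: 7.38
eef_pos: [0.5006, -0.3782, 0.0962]
tcp_rot: [-0.009, 1.0, 0.002, -0.002]
contact_force: [0.0, -0.7, -3.2]
opening: 0.123
finger_force: 60.3
```

Run:
```python
from h import *
p=ctrl.read_camera("side"); save(p,"side3",(290,130,400,230),5)
s=ctrl.get_state(); print(s["time"],s["eef_pos"],s["contact_force"],togo([.505,-.381,.048]))
w=ctrl.read_camera("wrist"); print(look(w,"mat"),look(w,"cover")); save(w,"w3")
```

```text
7.425 [ 0.49861982 -0.37634911  0.09161628] [-1.42653948  2.33018581 -6.08088583] (array([-6.6, -5.2, 43.5]), [[-1.0, -0.019, -0.008], [-0.019, 1.0, 0.009], [0.008, 0.009, -1.0]])
[(0.64, [0.4089, -0.3914, 0.0026], [290, 65])] [(0.7, [0.4641, -0.3761, 0.0681], [317, 194])]
```

View pics/w3.png

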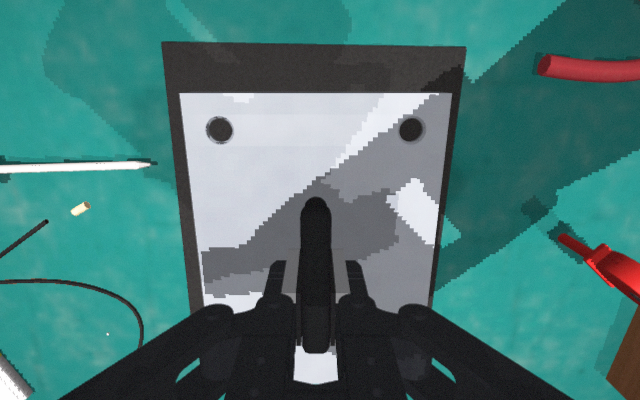

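The cover hangs over the mat, centred left-right (mat near edge (163,43)–(465,46), cover edge (179,93)–(452,93)). Lowering.

send_rows(rows="0 0 0 -3 -3 15 -1;0 0 0 -3 -3 30 -1;0 0 0 -3 -3 38 -1;0 0 0 -3 -3 42 -1;0 0 0 -3 -3 45 -1;0 0 0 -3 -3 45 -1")

```text
time: 8.32
eef_pos: [0.5044, -0.3846, 0.0551]
tcp_rot: [-0.008, 1.0, -0.0, 0.0]
contact_force: [-1.0, -0.7, -2.5]
opening: 0.124
finger_force: 60.3
```

send_rows(rows="0 0 0 0 0 5 -1;0 0 0 0 0 8 -1;0 0 0 0 0 9 -1;0 0 0 0 0 10 -1;0 0 0 0 0 10 -1")

```text
time: 8.95
eef_pos: [0.5045, -0.3847, 0.0459]
tcp_rot: [-0.008, 1.0, -0.0, 0.0]
contact_force: [-3.8, 2.8, 3.8]
opening: 0.126
finger_force: 61.2
```

send_rows(rows="0 0 0 0 0 0 0;0 0 0 0 0 0 0;0 0 0 0 0 0 0;0 0 0 0 0 -30 0;0 0 0 0 0 -80 0;0 0 0 0 0 -140 0;0 0 0 0 0 -160 0")

```text
time: 9.82
eef_pos: [0.506, -0.3862, 0.2105]
tcp_rot: [-0.008, 1.0, -0.003, 0.003]
contact_force: [-0.1, -0.8, 0.5]
opening: 0.503
finger_force: 0.0
```

Run:
```python
from h import *
p=ctrl.read_camera("side")
for t in ["cover","key_head","panel_key"]: print(t,look(p,t))
for u,v in [(291.5,202.5),(208,188),(300,150)]: print(u,v,ray(p,u,v,0).round(3))
w=ctrl.read_camera("wrist"); 
for t in ["cover","mat"]: print(t,look(w,t))
print(togo([.602,-.120,.2])); s=ctrl.get_state(); print(s["time"],s["eef_pos"],s["qpos"])
```

```text
cover [(0.89, [0.4993, -0.3696, 0.0201], [354, 173])]
key_head [(0.62, [0.6061, -0.1177, 0.0761], [305, 208]), (0.28, [0.7532, 0.0966, 0.0352], [229, 271])]
panel_key [(0.54, [0.6087, -0.1167, 0.0723], [304, 209])]
291.5 202.5 [ 0.673 -0.223  0.   ]
208 188 [ 0.949 -0.251  0.   ]
300 150 [ 0.707 -0.509  0.   ]
cover [(0.73, [0.4939, -0.3873, 0.0208], [311, 165])]
mat [(0.69, [0.4532, -0.3645, 0.0028], [337, 117])]
(array([-103.1,  261.8,    2.4]), [[-1.0, -0.017, -0.004], [-0.017, 1.0, 0.004], [0.004, 0.004, -1.0]])
10.175 [ 0.5033096  -0.38353072  0.20172022] [-8.11290509e-01  2.39298723e-01  1.72466002e+00  1.45614241e-05
  1.18301112e+00 -2.39873722e+00]
```

send_rows(rows="0 0 2 -20 50 0 0;0 0 4 -40 100 0 0;0 0 6 -60 155 0 0;0 0 6 -80 210 0 0;0 0 6 -98 250 20 0;0 0 6 -103 262 30 0;0 0 6 -103 262 30 0;0 0 6 -103 262 30 0")

```text
time: 11.18
eef_pos: [0.6028, -0.1223, 0.175]
tcp_rot: [0.045, 0.999, -0.0, -0.0]
contact_force: [0.3, 0.1, 0.3]
opening: 0.504
finger_force: 0.0
```

Run:
```python
from h import *
ctrl.read_camera("wrist"); w=ctrl.read_camera("wrist"); np.save("w4.npy",w,allow_pickle=True); save(w,"w4")
for t in ["panel_key","key_head","key_block","tee_key","disc_key"]: print(t,look(w,t))
print(proj(w,[.602,-.120,.084]).round()); print(togo([.602,-.120,.073])); s=ctrl.get_state(); print(s["time"],s["eef_pos"],s["qpos"][5])
```

```text
panel_key [(0.7, [0.5957, -0.1241, 0.0833], [312, 202])]
key_head [(0.72, [0.5981, -0.1235, 0.0814], [313, 204])]
key_block [(0.79, [0.536, -0.1184, 0.0437], [312, 101])]
tee_key [(0.91, [0.5507, -0.1193, 0.0808], [313, 130])]
disc_key [(0.81, [0.5268, -0.0397, 0.0689], [439, 76]), (0.63, [0.5089, -0.206, 0.0692], [165, 71]), (0.56, [0.5027, -0.113, 0.0758], [316, 44])]
[320. 211.]
(array([  1.2,   1.5, 102.5]), [[-0.996, 0.089, 0.001], [0.089, 0.996, -0.0], [-0.001, -0.0, -1.0]])
11.525 [ 0.60296306 -0.12155508  0.17546217] -1.8455643937671875
```

View pics/w4.png

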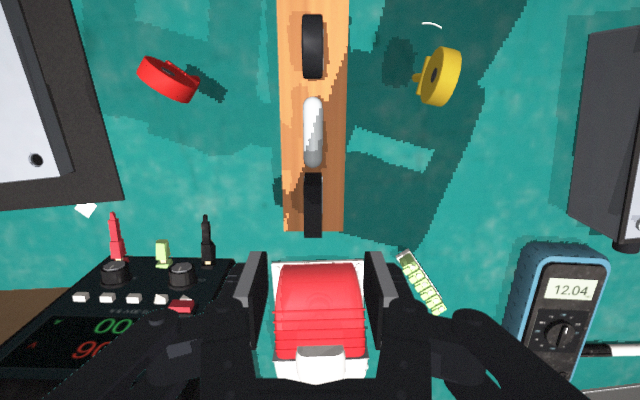

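Wrist view: the row in the block is disc (312,45), T bar (313,130), rectangular slab (313,205); red (168,78) and yellow (440,75) look-alikes stand beside. The slab is aligned with the tool, about 7 px left of the prediction. Descending on it.

send_rows(rows="0 0 0 2 -1.5 40 0;0 0 0 2 -1.5 75 -0.2;0 0 0 2 -1.5 93 -0.3;0 0 0 2 -1.5 101 -0.3;0 0 0 2 -1.5 102 -0.3;0 0 0 2 -1.5 102 -1;0 0 0 2 -1.5 102 -1;0 0 0 2 -1.5 102 -1", grip_force=60)

```text
time: 12.52
eef_pos: [0.6019, -0.1229, 0.0746]
tcp_rot: [0.044, 0.999, -0.001, 0.001]
contact_force: [0.0, -2.2, 3.4]
opening: 0.131
finger_force: 60.2
```

Run:
```python
from h import *
s=ctrl.get_state(); print(s["time"],s["eef_pos"],s["contact_force"],s["wrist_torque"],s["opening"],s["finger_force"])
```

```text
12.525 [ 0.60189796 -0.12290592  0.07459752] [ 0.04746323 -2.1728323   3.39794004] [-0.31973351 -0.03790773 -0.00772394] 0.13106531827424867 60.1521098613739
```

send_rows(rows="0 0 0 0 0 0 -1;0 0 0 0 0 -10 -1;0 0 0 0 0 -25 -1;0 0 0 0 0 -50 -1;0 0 0 0 0 -85 -1;0 0 0 0 0 -125 -1;0 0 0 0 0 -135 -1;0 0 0 0 0 -135 -1", grip_force=100)

```text
time: 13.52
eef_pos: [0.6006, -0.1217, 0.2083]
tcp_rot: [0.044, 0.999, 0.0, 0.0]
contact_force: [-0.2, -0.1, -1.0]
opening: 0.123
finger_force: 98.4
```

Run:
```python
from h import *
w=ctrl.read_camera("wrist"); w=ctrl.read_camera("wrist"); np.save("w5.npy",w,allow_pickle=True); save(w,"w5",(230,180,400,360),3.3)
for t in ["panel_key","key_head"]: print(t,look(w,t))
s=ctrl.get_state(); print(s["time"],s["eef_pos"],R.from_quat(s["tcp_rot"]).as_matrix().round(3).tolist(),s["contact_force"],proj(w,s["eef_pos"]))
M=R.from_quat(s["tcp_rot"]).as_matrix()
for x in (-18,0,18): print(x,((proj(w,s["eef_pos"]+M@[x/1000,0,-.012])-[230,180])*3.3).round(), ((proj(w,s["eef_pos"]+M@[x/1000*8/18,0,.026+.010])-[230,180])*3.3).round())
print("tip",((proj(w,s["eef_pos"]+M@[0,0,.062])-[230,180])*3.3).round())
print(togo([.5795,.1535,.18]))
```

```text
panel_key [(0.74, [0.5888, -0.122, 0.2167], [312, 283]), (0.65, [0.5742, 0.0973, 0.054], [595, 130]), (0.35, [0.5459, -0.1226, 0.0455], [308, 117])]
key_head [(0.85, [0.5917, -0.1199, 0.2166], [318, 289])]
13.725 [ 0.59967532 -0.12167116  0.2055786 ] [[-0.996, 0.088, -0.004], [0.088, 0.996, 0.002], [0.004, 0.001, -1.0]] [ 0.03437165  0.58485716 -0.87336778] [315.56943875 291.82246767]
-18 [282. 560.] [282. 281.]
0 [282. 430.] [282. 234.]
18 [282. 288.] [282. 186.]
tip [282. 165.]
(array([ 44.2, 272.3,  26.2]), [[-0.996, 0.088, -0.004], [0.088, 0.996, 0.002], [0.004, 0.001, -1.0]])
```

View pics/w5.png

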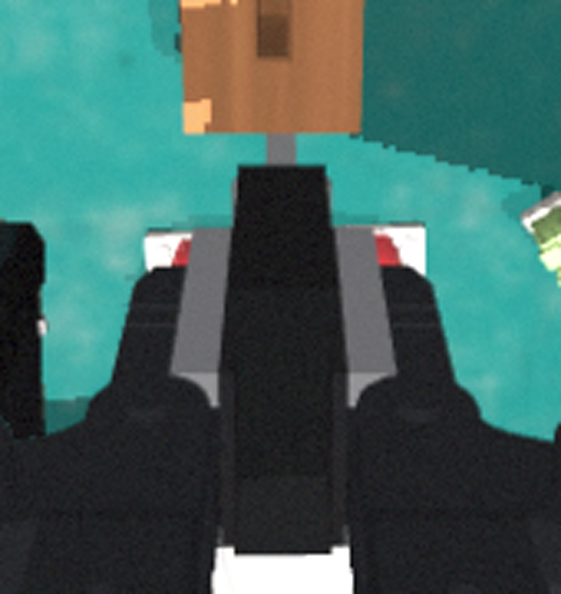

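send_rows(rows="0 0 -1 -1 50 0 -1;0 0 -2 -2 105 0 -1;0 0 -4 -3 160 0 -1;0 0 -6 -5 215 0 -1;0 0 -6 -6 255 5 -1;0 0 -6 -6 275 10 -1;0 0 -6 -6 277 15 -1;0 0 -6 -6 277 15 -1")

```text
time: 14.72
eef_pos: [0.6307, 0.152, 0.1917]
tcp_rot: [-0.008, 1.0, -0.0, -0.001]
contact_force: [0.1, 0.7, -0.3]
opening: 0.122
finger_force: 98.4
```

Run:
```python
from h import *
for i in range(3): w=ctrl.read_camera("wrist")
np.save("w6.npy",w,allow_pickle=True)
s=ctrl.get_state(); print(s["time"],s["eef_pos"],R.from_quat(s["tcp_rot"]).as_euler("ZYX",degrees=True)); np.save("s6.npy",s,allow_pickle=True)
print("keyhole",look(w,"keyhole"),"box",look(w,"test_box"))
k=proj(w,[.5795,.1535,.065]); print("pred keyhole",k)
w5=np.load("w5.npy",allow_pickle=True).item(); b=proj(w5,[.6013,-.123,.046]); print("pred slot",b)
def crop(p,c,h=50,s=4):
    x,y=int(c[0])-h,max(0,int(c[1])-h); return cv2.resize(cv2.cvtColor(p["color"],cv2.COLOR_RGB2BGR)[y:y+2*h+30,x:x+2*h],None,fx=s,fy=s,interpolation=cv2.INTER_CUBIC),(x,y)
A,oa=crop(w5,b); B,ob=crop(w,k); print(oa,ob,A.shape,B.shape)
cv2.imwrite("pics/mos.png",np.hstack([A,B]))
for n,p,c in (("pins",w,.084),):
  for x in [-.06,.06]:
    for y in [-.04,.04]: print(x,y,proj(w,[.5795+x-y*.019,.1535+y+x*.019,.084]).round())
```

```text
14.875 [0.63138419 0.1517751  0.19320229] [-1.79147205e+02  1.06219514e-02 -1.79986640e+02]
keyhole [(0.75, [0.569, 0.152, 0.0578], [317, 108])] box [(0.9, [0.5683, 0.1511, 0.0616], [316, 108])]
pred keyhole [319.29800574 124.96631535]
pred slot [313.83536534 185.35527697]
(263, 135) (269, 74) (520, 400, 3) (520, 400, 3)
-0.06 -0.04 [252.  27.]
-0.06 0.04 [387.  26.]
0.06 -0.04 [262. 215.]
0.06 0.04 [377. 215.]
```

View pics/mos.png

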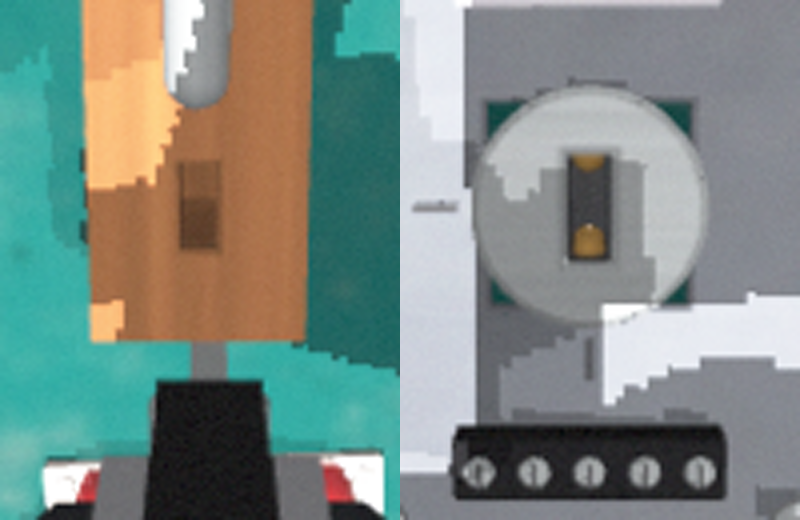

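Left half: the emptied block slot centre at (313.0,186.3), within 1 px of its prediction, which calibrates the wrist camera; right half: the keyhole slot centre at (316.4,125.6) with the brass pins visible at both ends.

Run:
```python
from h import *
w=np.load("w6.npy",allow_pickle=True).item()
print(ray(w,317.2,124.7,.065),ray(w,316.4,125.6,.065))
a,b=ray(w,269+189.5/4,74+152/4,.065),ray(w,269+189.5/4,74+261/4,.065); print(np.linalg.norm(b-a))
a,b=ray(w,269+188.5/4,74+357/4,.06),ray(w,269+188/4,74+84/4,.065); print(a,b)
s=ctrl.get_state(); print(s["eef_pos"])
```

```text
[0.57933905 0.15203585 0.065     ] [0.57996639 0.15148875 0.065     ]
0.0187599762114516
[0.60788916 0.15174535 0.06      ] [0.55945403 0.15088879 0.065     ]
[0.63145082 0.15209708 0.19347669]
```

send_rows(rows="0 0 0 25 0.4 0 -1;0 0 0 48 0.8 10 -1;0 0 0 51.5 0.8 35 -1;0 0 0 51.5 0.8 50 -1;0 0 0 51.5 0.8 57 -1;0 0 0 51.5 0.8 57 -1;0 0 0 51.5 0.8 57 -1")

```text
time: 15.85
eef_pos: [0.5805, 0.1532, 0.1369]
tcp_rot: [-0.008, 1.0, 0.0, 0.001]
contact_force: [-1.0, -0.4, -0.3]
opening: 0.122
finger_force: 98.4
```

Run:
```python
from h import *
s=ctrl.get_state(); print(s["time"],s["eef_pos"],s["contact_force"],s["qpos"][5],togo([.580,.152,.122]))
```

```text
15.85 [0.5804736 0.1531626 0.1369363] [-0.95542258 -0.35160526 -0.33958634] -1.4983303042535625 (array([ 0.5, -1.2, 14.9]), [[-1.0, -0.017, 0.002], [-0.017, 1.0, 0.0], [-0.002, 0.0, -1.0]])
```

send_rows(rows="0 0 0 0.5 -1 2 -1;0 0 0 0.5 -1 5 -1;0 0 0 0.5 -1 9 -1;0 0 0 0.5 -1 13 -1;0 0 0 0.5 -1 16 -1;0 0 0 0.5 -1 16 -1")

```text
time: 16.6
eef_pos: [0.5789, 0.1521, 0.1195]
tcp_rot: [-0.008, 1.0, -0.0, -0.0]
contact_force: [0.7, -0.1, -0.6]
opening: 0.125
finger_force: 98.4
```

send_rows(rows="0 0 0 0 0 2 -1;0 0 0 0 0 4 -1;0 0 0 0 0 5 -1;0 0 0 0 0 5 -1")

```text
time: 17.1
eef_pos: [0.5793, 0.1522, 0.1151]
tcp_rot: [-0.008, 1.0, 0.0, 0.0]
contact_force: [0.5, -1.3, 0.6]
opening: 0.121
finger_force: 98.4
```

send_rows(rows="0 0 0 0 0 1 -1;0 0 0 0 0 1.5 -1;0 0 0 0 0 1.5 -1")

```text
time: 17.48
eef_pos: [0.5797, 0.1522, 0.1142]
tcp_rot: [-0.008, 1.0, 0.0, 0.001]
contact_force: [0.4, -0.4, 2.8]
opening: 0.124
finger_force: 98.7
```

send_rows(rows="0 0 0 0 0 1.5 -1;0 0 0 2.5 0 1.5 -1;0 0 0 2.5 0 1.5 -1;0 0 0 -2.5 0 1.5 -1;0 0 0 -2.5 0 1.5 -1;0 0 0 2.5 0 1.5 -1;0 0 0 2.5 0 1.5 -1;0 0 0 0 0 1.5 -1")

```text
time: 18.48
eef_pos: [0.579, 0.1522, 0.1124]
tcp_rot: [-0.008, 1.0, 0.0, -0.001]
contact_force: [1.4, 0.5, 5.1]
opening: 0.122
finger_force: 99.1
```

send_rows(rows="0 0 0 2.5 0 1.5 -1;0 0 0 2.5 0 1.5 -1;0 0 0 -2.5 0 1.5 -1;0 0 0 -2.5 0 1.5 -1;0 0 0 2.5 0 1.5 -1;0 0 0 2.5 0 1.5 -1;0 0 0 -2.5 0 1.5 -1;0 0 0 -2.5 0 1.5 -1")

```text
time: 19.48
eef_pos: [0.5796, 0.1521, 0.1092]
tcp_rot: [-0.008, 1.0, -0.0, -0.003]
contact_force: [-3.4, 0.4, 0.8]
opening: 0.12
finger_force: 98.5
```

send_rows(rows="0 0 0 2.5 0 1.5 -1;0 0 0 5 0 2.5 -1;0 0 0 5 0 2.5 -1;0 0 0 0 0 2.5 -1;0 0 0 0 0 2.5 -1;0 0 0 5 0 3 -1;0 0 0 5 0 3 -1;0 0 0 2.5 0 3 -1")

```text
time: 20.48
eef_pos: [0.5792, 0.1521, 0.1079]
tcp_rot: [-0.008, 1.0, 0.0, -0.0]
contact_force: [0.2, 0.8, 0.1]
opening: 0.12
finger_force: 98.5
```

send_rows(rows="0 0 0 0 0 1.5 -1;0 0 0 2.5 0 2.5 -1;0 0 0 2.5 0 2.5 -1;0 0 0 -2.5 0 2.5 -1;0 0 0 -2.5 0 2.5 -1;0 0 0 2.5 0 2.5 -1;0 0 0 2.5 0 2.5 -1;0 0 0 0 0 2.5 -1")

```text
time: 21.48
eef_pos: [0.5795, 0.1522, 0.1064]
tcp_rot: [-0.008, 1.0, 0.0, -0.0]
contact_force: [-2.5, -0.2, 9.7]
opening: 0.12
finger_force: 99.6
```

Second pair now, at about 10 N; keep rocking.

send_rows(rows="0 0 0 2.5 0 0.5 -1;0 0 0 2.5 0 0.5 -1;0 0 0 -2.5 0 0.5 -1;0 0 0 -2.5 0 0.5 -1;0 0 0 2.5 0 0.5 -1;0 0 0 2.5 0 0.5 -1;0 0 0 -2.5 0 0.5 -1;0 0 0 -2.5 0 0.5 -1")

```text
time: 22.48
eef_pos: [0.58, 0.1523, 0.1039]
tcp_rot: [-0.008, 1.0, 0.0, -0.003]
contact_force: [0.2, 0.2, 5.2]
opening: 0.119
finger_force: 99.2
```

send_rows(rows="0 0 0 2.5 0 0.5 -1;0 0 0 5 0 1 -1;0 0 0 5 0 1 -1;0 0 0 0 0 1 -1;0 0 0 0 0 1.5 -1;0 0 0 5 0 1.5 -1;0 0 0 5 0 1.5 -1;0 0 0 2.5 0 1.5 -1")

```text
time: 23.48
eef_pos: [0.5789, 0.152, 0.1027]
tcp_rot: [-0.008, 1.0, -0.0, -0.0]
contact_force: [0.9, 0.3, 0.4]
opening: 0.121
finger_force: 98.1
```

send_rows(rows="0 0 0 0 0 2 -1;0 0 0 0 0 4 -1;0 0 0 0 0 6 -1;0 0 0 0 0 8 -1;0 0 0 0 0 8 -1")

```text
time: 24.1
eef_pos: [0.5788, 0.152, 0.0945]
tcp_rot: [-0.008, 1.0, -0.0, -0.0]
contact_force: [2.1, -0.1, -1.0]
opening: 0.123
finger_force: 98.2
```

send_rows(rows="0 0 0 0 0 1 -1;0 0 0 0 0 2 -1;0 0 0 0 0 2 -1")

```text
time: 24.48
eef_pos: [0.579, 0.1521, 0.0937]
tcp_rot: [-0.008, 1.0, -0.0, -0.0]
contact_force: [-3.3, -0.9, 4.5]
opening: 0.121
finger_force: 99.1
```

send_rows(rows="0 0 8 0 0 0 -1;0 0 18 0 0 0 -1;0 0 28 0 0 0 -1;0 0 38 0 0 0 -1;0 0 48 0 0 0 -1;0 0 48 0 0 0 -1")

```text
time: 25.22
eef_pos: [0.5799, 0.1532, 0.0937]
tcp_rot: [0.398, 0.917, 0.002, 0.001]
contact_force: [2.6, 3.5, 2.0]
opening: 0.12
finger_force: 98.8
```

Run:
```python
from h import *
s=ctrl.get_state(); print(s["eef_pos"],s["contact_force"],s["wrist_torque"],R.from_quat(s["tcp_rot"]).as_euler("ZYX",degrees=True),s["qpos"][5])
```

```text
[0.57991066 0.15322419 0.093686  ] [2.64453416 3.45500385 1.99912309] [ 0.74573212 -0.30061302  0.05830106] [1.33058039e+02 5.66809502e-03 1.79804186e+02] -0.6643884879524588
```

send_rows(rows="0 0 8 0 0 0 -1;0 0 18 0 0 0 -1;0 0 28 0 0 0 -1;0 0 36 0 0 0 -1;0 0 41 0 0 0 -1;0 0 44 0 0 0 -1;0 0 44 0 0 0 -1;0 0 44 0 0 0 -1")

```text
time: 26.22
eef_pos: [0.5816, 0.1537, 0.0938]
tcp_rot: [0.712, 0.702, 0.004, 0.001]
contact_force: [5.8, 6.2, -1.5]
opening: 0.119
finger_force: 98.3
```

Run:
```python
from h import *
s=ctrl.get_state(); print(s["eef_pos"],s["contact_force"],s["wrist_torque"],R.from_quat(s["tcp_rot"]).as_euler("ZYX",degrees=True),s["qpos"][5])
```

```text
[0.58157238 0.15367864 0.09376732] [ 5.78845537  6.22578413 -1.53457694] [ 1.06902527 -1.20367464  0.12459915] [ 89.12339549  -0.21514519 179.54845963] 0.10197527174941214
```

send_rows(rows="0 0 1.5 0.5 1 0.5 -1;0 0 3 1 1.5 1 -1;0 0 3 1 1.5 1 -1;0 0 3 1 1.5 1 -1")

```text
time: 26.72
eef_pos: [0.5821, 0.1539, 0.0937]
tcp_rot: [0.731, 0.683, 0.002, 0.001]
contact_force: [1.4, 3.6, 6.0]
opening: 0.122
finger_force: 99.6
```

Run:
```python
from h import *
for i in range(4): w=ctrl.read_camera("wrist")
s=ctrl.get_state(); print(s["time"],s["eef_pos"],s["contact_force"],s["wrist_torque"],R.from_quat(s["tcp_rot"]).as_euler("ZYX",degrees=True),s["opening"])
p=ctrl.read_camera("side"); print(look(w,"key_head"),look(p,"cover"),look(p,"key_head"))
# key head end edges in wrist view: dark head orientation
g=cv2.cvtColor(w["color"],cv2.COLOR_RGB2GRAY)
for v in (230,245,260,275,290): print(v,g[v,290:346:3].tolist())
```

```text
26.925 [0.58210325 0.15387496 0.09368609] [1.5582507  3.89749759 6.14822577] [ 0.69971539 -0.25768729  0.15970642] [ 8.61060726e+01 -1.03243692e-01  1.79776496e+02] 0.12318607634615793
[(0.76, [0.5811, 0.1602, 0.1014], [315, 287])] [(0.65, [0.5836, 0.1731, 0.1007], [289, 288])] [(0.66, [0.5868, 0.1695, 0.103], [287, 285])]
230 [195, 203, 209, 211, 79, 71, 72, 66, 67, 72, 68, 53, 65, 210, 211, 213, 202, 195, 181]
245 [161, 159, 160, 158, 33, 25, 29, 29, 29, 27, 24, 23, 28, 57, 162, 213, 208, 203, 210]
260 [128, 126, 112, 47, 22, 26, 30, 31, 18, 29, 25, 27, 27, 27, 82, 129, 130, 128, 122]
275 [126, 129, 123, 35, 38, 39, 35, 40, 39, 38, 43, 39, 43, 38, 34, 129, 127, 129, 126]
290 [130, 128, 76, 29, 39, 44, 39, 39, 31, 32, 41, 38, 34, 30, 33, 95, 126, 114, 114]
```

```bash
python3 -c "
from plant import ctrl
print(ctrl.sign_off())"
```

```text
the job is handed in; nothing more can be done
None
```

I handed the job in: the cover is on the mat, handle up, and the key was worked past both pin pairs at about 10 N, seated, and is held turned about 95° at 0.16 N·m, which fits the switch's stop. The final position was checked only by pose, force and detector readings, not a last look at the picture.

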